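# Drop the metal pellets into the beaker with a trip-release dosing cup

## Robot

A 6-joint arm with a two-finger parallel gripper is mounted at the origin on the work surface. World frame = base frame: x ahead of the robot, y to its left, z up, the work surface at z = 0. Lengths are in m, angles in rad, forces in N, time in s.
With the tool pointing down it reaches from about 0.375 to 0.9 m from the base axis. Payload 3.1 kg.
Tool frame: the origin (TCP) lies on the centre line of the jaws, within the pads' length; the fingertips stand robot.tip_reach ahead of it and the grasp point (between the pads) lies 8 mm behind it (robot.tip_reach is the distance from the TCP to the fingertips, in m); z points along the fingers, y is the line along which they close (so a half turn about z gives the same grasp; the last joint's range is limited). The gripper opens to 87 mm and grips with 3 to 60 N. Pads are 19 mm wide; open, the fingers measure 117 mm over their backs; the gripper's body (75 mm by 190 mm) begins 51 mm behind the grasp point.
Start: joints at [-0.178, 0.527, 1.433, -0, 1.181, -0.178], TCP at [0.625, 0, 0.234] pointing down, gripper open.
Joint ranges: [-3.08, 3.08], [-0.75, 2.2], [0.22, 2.44], [-1.43, 4.57], [0, 2.65], [-2.85, 2.85]. Speed limits (rad/s): [2.79, 2.79, 3.14, 3.14, 3.14, 3.14].

## Interface

Orientations are given as a unit quaternion [x, y, z, w].
In Python, from rig import robot gives the robot as it stands.
- The arm moves only by the tool jog_arm, never from a script. Its argument "motion" is one flat list of numbers, 7 for each row, row after row: the shift along the tool's x, y, z scaled (see below), then the turn, a rotation vector about the tool's x, y, z scaled (see below), then the gripper's target within -1 to 1 (shut at 1, half-way at 0, fully open at -1). In form: [x, y, z, rx, ry, rz, hand, x, y, z, rx, ry, rz, hand, ...]. A call has 1 to 12 rows; each row shifts and turns the commanded pose from where the row before left it, along the tool's axes as they then stand; what a row does not reach is not made up. The controller multiplies each number of a shift by 4 cm and each number of a turn by 4 degrees. A row lasts 1/8 s, in which the tool goes at most 62.5 mm and 10.7 degrees, less where a joint would pass 70% of its speed; a pose out of reach is approached as far as the arm can. A call with a number of a shift or a turn outside -1 to 1 is refused whole. A call with a gripper value outside its range is refused whole. The fingers move at their own pace and stop on an object; "grip_force" is the grip in N (left out, the last holds). Time passes only in rows, so rows that do not move let the fingers close. It gives the time, the measured TCP pose, the force, the opening and the grip force at its end, in the units of the state.
- robot.get_obs(): the state, without advancing time (a new reading comes with each control period).
- robot.camera(name): name is "scene" or "side" or "wrist"; returns the picture (480x640x3 uint8, blue, green, red); there is no depth.
- robot.calibration(name): a dict with "fx", "fy", "cx", "cy" (pixels), "dist_coeffs" ([k1, k2, p1, p2, k3] as OpenCV has them; the pictures are not rectified), "R" (3x3) and "t" (3): a world point X has camera coordinates R X + t; the wrist camera has in their place "T_tool_cam" (4x4, takes a point from camera to tool coordinates, whose origin is the TCP and whose axes are the flange's). Camera axes: x right, y down, z forward; pixel columns grow to the right and rows downward; lengths in m; the calibration is good to about 2 mm. A picture is of the moment at which its call begins: read the wrist's pose just before it. calibration takes no time and is no camera call.
- robot.hand_in(): hands the job in; it is judged then, once.
The state is a dict: "time": time; "q": joint angles; "joint_velocities": joint speeds; "joint_torque": joint torques, N m; "position": TCP position; "tool_rot": TCP orientation; "ft_force": force on the tool from outside, world axes, zero at the start; "moment": the same for the moment, N m; "grip_width": finger opening in m; "grip_force": force on a finger pad.
Only numpy, scipy, OpenCV 4.12 (cv2) and the standard library are available. Lean on these libraries where they do the work, as an engineer would, in place of code of your own. Each camera call takes 0.05 s, during which the arm holds its last target. There are 200 camera calls.

## Task

Lift the loaded drop cup off its cork mat by its handle, carry it level over the beaker on the dosing station, and press its release tab down on the station's trip bar, firmly enough to swing the hinged bottom all the way open but without ramming it, so that all three pellets fall into the beaker. The trip bar's height is set anew each time, so feel for it; keep the bottom shut until the cup is over the beaker. Then stand the empty cup upright back on the cork mat and let go, leaving the beaker in its place and the other glassware and bottles undisturbed.

Things in the scene. Friction and masses are not known exactly. Their poses are not given: they have to be found in the camera images.
- cup: Drop cup: small round aluminium cup, open above, 52 mm across and standing 56 mm tall on four 11 mm feet; inside it lie the three pellets. Origin on the cup's axis at the underside of the feet, z up. Its +x points to the side that carries the handle and, below it, the release tab. Mass 90 to 140 g empty.
- cup_handle (a point): Where to hold the cup: point in its black upright handle, a block 14 mm thick (along cup y), 24 mm wide (along cup x) and reaching from 46 to 102 mm above the feet, its centre 52 mm from the cup's axis along cup +x. This point lies at 82 mm above the feet, 20 mm below the handle's top. Gripped across its 14 mm thickness from straight above, the fingers have free space on both sides.
- flap_tab (a point): Underside of the release tab (turns with tab and bottom) at its pressing point: 52 mm from the cup's axis along cup +x (under the handle), 8 mm above the feet while shut. The tab is a flat steel strip 22 mm wide (cup y), 27 to 65 mm from the axis. Lowering the cup with the tab resting on the trip bar opens the bottom fully in about 31 mm; the bar's top is then about 38 mm above the plane of the feet.
- flap_hinge (a point): Middle of the hinge of the cup's bottom, a steel disc rigid with the tab. Hinge axis along cup y, 27 mm from the axis on the handle side, 9.5 mm above the feet. Pushing the tab UP towards the handle swings the disc down; hard stop at 0.87 rad (fully open). Spring-shut: about 3.5 N on the tab starts it, 4 to 6 N moves it on, then the force rises sharply at the stop. Shuts when let go.
- station: Dosing station, fixed: grey base plate 200 x 110 x 8 mm, from -80 to +120 mm along its x; the trip bar stands at +66 mm. Origin at bench level under the beaker's seat. With cup +x along station +x and the tab's pressing point over the bar, the cup's axis is 14 mm from the beaker's centre towards the bar and the pellets fall into the beaker. Over 35 N between cup and station is ramming.
- trip_foot (a point): Point on the base plate's top (8 mm above the bench) straight below the trip bar. Here stands a 20 mm thick sleeve, 93 mm tall, with a thin steel rod that ends in the horizontal trip bar, 36 mm long (station y), 8 mm thick. The bar's top lies anywhere from 136 to 176 mm above the bench: set anew each time, clamped fast, not reported.
- station_seat (a point): Centre of the beaker's seat, on top of the base plate, 8 mm above the bench.
- beaker: Low-form glass beaker, loose, standing on the station's base plate: 84 mm outer diameter, 3 mm wall, 80 mm tall (rim 88 mm above the bench). Origin at the centre of its underside.
- mat: Round cork mat fixed to the bench, 140 mm across, 6 mm thick, on which the cup stands at first and must stand again. Origin at its centre at bench level.
- pellet0: Dark metal ball, 14 mm across, 11 g, at first in the cup. Origin at its centre.
- pellet1: Dark metal ball, 14 mm across, 11 g, at first in the cup. Origin at its centre.
- pellet2: Dark metal ball, 14 mm across, 11 g, at first in the cup. Origin at its centre.
- amber_bottle: Bystander: amber glass bottle, 52 mm across, 100 mm tall. Origin at its underside.
- reagent_jar: Bystander: small white jar with cap, 44 mm across, 70 mm tall. Origin at its underside.
- small_beaker: Bystander: empty small glass beaker, 56 mm across, 65 mm tall, standing on the bench. Origin at its underside.
Mind the look-alikes: they are no part of the job. Several things have the shape of the mat; the one meant has the colours described above. Several things have the shape of the cup; the one meant has the colours described above.

How it is judged:
By the outcome, as a careful person would: the job done as asked, in the order asked, and still so for the second after the job is handed in, with the robot touching nothing.
It also fails if it takes over 64 s, if anything falls off the work surface, if the arm or the gripper's body presses on something with over 40 N, if the wrist force passes 120 N, or if a joint passes its speed limit or range.

## Working session

There is one attempt and no reset: what is moved stays moved. The work goes in short steps, Python scripts to look and compute and a tool call to move; the robot and the scene stay as the last step left them, time stands still between calls to the robot, and variables do not carry over. Pictures are saved under pics/ and viewed, at most 10 in all, crops included, and the job is handed in when it is done.

Besides the shell and the picture viewer there is one more tool, called after "Emit:" as name(argument=value, ...), one argument or row to a line, values as JSON. jog_arm: Moves the arm, as the interface text tells. Shifts and turns lie within -1 to 1; 1 stands for 4 cm of shift or 4 degrees of turn. Its arguments: {"type":"object","properties":{"motion":{"type":"array","items":{"type":"number"}},"grip_force":{"type":"number"}},"required":["motion"]}

```bash
mkdir -p pics; cat > h.py <<'E'
import numpy as np,cv2
from rig import robot
from scipy.spatial.transform import Rotation as Ro
def cam(name):
    o=robot.get_obs(); im=np.array(robot.camera(name)); c=robot.calibration(name)
    K=np.array([[c['fx'],0,c['cx']],[0,c['fy'],c['cy']],[0,0,1.]]);d=np.array(c['dist_coeffs'],float)
    if 'R' in c: R=np.array(c['R']);t=np.array(c['t'])
    else:
        T=np.eye(4);T[:3,:3]=Ro.from_quat(o['tool_rot']).as_matrix();T[:3,3]=o['position']
        M=np.linalg.inv(T@np.array(c['T_tool_cam']));R=M[:3,:3];t=M[:3,3]
    return im,(K,d,R,t)
def ray(cal,px):
    K,d,R,t=cal
    u=cv2.undistortPoints(np.array(px,float).reshape(-1,1,2),K,d).reshape(-1,2)
    v=np.c_[u,np.ones(len(u))]@R
    return -R.T@t, v/np.linalg.norm(v,axis=1)[:,None]
def plane(cal,px,z):
    o,v=ray(cal,px); return o+v*((z-o[2])/v[:,2])[:,None]
def proj(cal,X):
    K,d,R,t=cal
    return cv2.projectPoints(np.array(X,float).reshape(-1,1,3),cv2.Rodrigues(R)[0],t,K,d)[0].reshape(-1,2)
def tri(c1,p1,c2,p2):
    o1,v1=ray(c1,p1);o2,v2=ray(c2,p2);v1=v1[0];v2=v2[0]
    s=np.linalg.lstsq(np.c_[v1,-v2],o2-o1,rcond=None)[0]
    a=o1+s[0]*v1;b=o2+s[1]*v2
    return (a+b)/2,np.linalg.norm(a-b)
E
python3 - <<'E'
from h import *
for n in ['scene','side','wrist']:
    im,c=cam(n);cv2.imwrite(f'pics/{n}0.png',im);K,d,R,t=c
    print(n,-R.T@t,R[2],K[0,0],d)
o=robot.get_obs();print(o,robot.tip_reach)
E
```

```text
scene [0.85816999 0.35630022 0.7491451 ] [-0.38781439 -0.48860679 -0.78157751] 444.33891164966343 [0.00868538 0.         0.         0.         0.        ]
side [ 0.18171417 -0.6648612   0.75149801] [ 0.37552796  0.62085029 -0.68813056] 465.9040014460788 [-0.10817363  0.          0.          0.          0.        ]
wrist [0.62444831 0.06601416 0.38306707] [-0.00167199 -0.24194224 -0.97028921] 409.5819124687233 [-0.00731381  0.          0.          0.          0.        ]
{'time': 0.15, 'q': array([-1.78489856e-01,  5.28304216e-01,  1.43358108e+00, -4.74701660e-07,
        1.18138869e+00, -1.78514358e-01]), 'joint_velocities': array([-8.09251114e-05, -2.97688716e-03, -2.93430343e-03, -7.39682737e-04,
       -3.13037565e-04,  1.19772250e-03]), 'joint_torque': array([ 9.14956272e-04, -4.40429199e+01, -1.76841742e+01,  6.33679633e-02,
        5.52540855e-02, -1.06930895e-04]), 'position': array([6.24472137e-01, 1.30903824e-04, 2.32773265e-01]), 'tool_rot': array([ 7.07097805e-01,  7.07115258e-01, -4.79631934e-04, -6.90420169e-04]), 'ft_force': array([-0.34484746, -0.07595587, -0.71455011]), 'moment': array([ 0.00473812, -0.07651902, -0.01362796]), 'grip_force': 0.0, 'grip_width': 0.08712061709278285} 0.011
```

View pics/scene0.png

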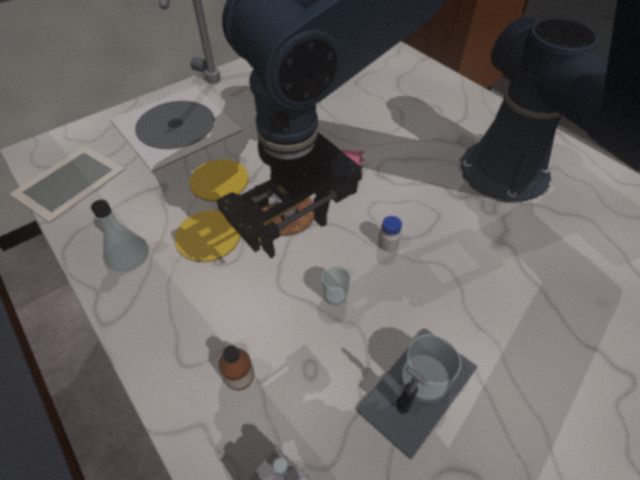

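View pics/side0.png

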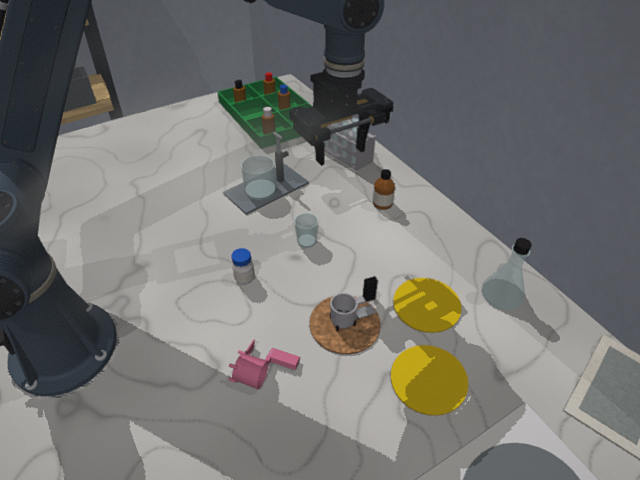

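The side view shows the cork mat at (345,323), the grey cup on it at (344,310) and its black handle at (371,288). The look-alikes are a pink cup lying on its side at (262,365) and yellow discs at (428,303) and (430,380). I choose the grey cup and the cork mat. The station base is around (265,185) in the side view and its trip bar is near (283,152). In the scene view the station is at (418,390).

```bash
python3 - <<'E'
from h import *
im=cv2.imread('pics/side0.png');_,c=cam('side')
_,cs=cam('scene')
def P(c,px,z): print(px,z,plane(c,[px],z)[0].round(4))
P(c,(345,323),.006);P(c,(371,278),.108);P(c,(344,297),.062)
# base corners
for p in [(223,190),(243,211),(308,182)]: P(c,p,.008)
for p in [(425,331),(477,366),(410,458),(357,406)]: P(cs,p,.008)
P(c,(430,303),.006);P(c,(385,205),.0);P(c,(306,243),.0);P(c,(243,280),.0)
print(tri(c,[(283,152)],cs,[(417,377)]))
crop=im[240:420,220:480];cv2.imwrite('pics/crop.png',cv2.resize(crop,None,fx=3,fy=3,interpolation=2))
E
```

```text
(345, 323) 0.006 [ 0.5025 -0.2239  0.006 ]
(371, 278) 0.108 [ 0.5548 -0.2233  0.108 ]
(344, 297) 0.062 [ 0.5095 -0.2052  0.062 ]
(223, 190) 0.008 [0.4558 0.2907 0.008 ]
(243, 211) 0.008 [0.4668 0.1859 0.008 ]
(308, 182) 0.008 [0.6641 0.2084 0.008 ]
(425, 331) 0.008 [0.4735 0.1818 0.008 ]
(477, 366) 0.008 [0.4518 0.2837 0.008 ]
(410, 458) 0.008 [0.6484 0.3149 0.008 ]
(357, 406) 0.008 [0.6604 0.2061 0.008 ]
(430, 303) 0.006 [ 0.679 -0.271  0.006]
(385, 205) 0.0 [0.7906 0.0352 0.    ]
(306, 243) 0.0 [0.5497 0.0157 0.    ]
(243, 280) 0.0 [ 0.3774 -0.0154  0.    ]
(array([0.59985366, 0.24335925, 0.10696503]), np.float64(0.023735978150761387))
```

View pics/crop.png

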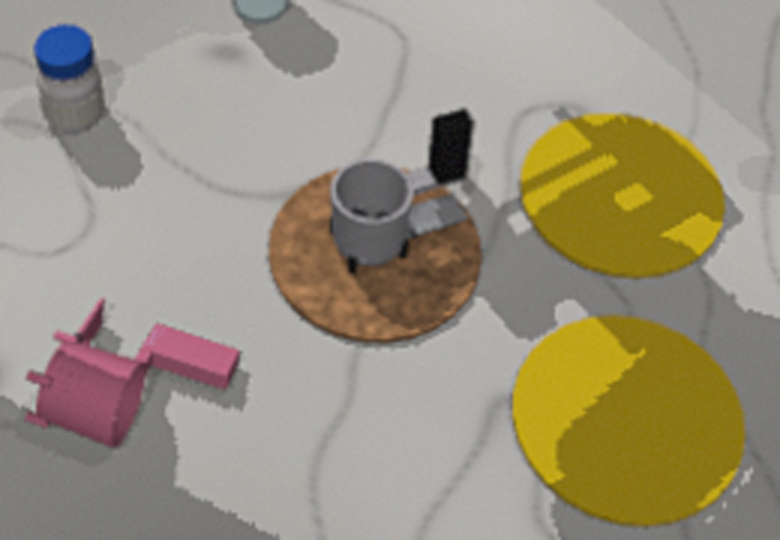

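The crop confirms it: the upright grey aluminium cup, with dark pellets inside and a black handle pointing right and away, stands on the cork. I'll move the wrist above the handle and turn the jaws across it.

Emit:
jog_arm(
  motion=[-0.93,-0.29,0,0,0,0,-1,-0.93,-0.29,0,0,0,0,-1,-0.93,-0.29,0,0,0,0,-1,-0.93,-0.29,0,0,0,0,-1,-0.93,-0.29,0,0,0,0,-1,-0.93,-0.29,0,0,0,0,-1,0,0,0,0,0,-1,-1,0,0,0,0,0,-1,-1,0,0,0,0,0,-1,-1,0,0,0,0,0,-1,-1,0,0,0,0,0,-1,-1,0,0,0,0,0,-1,-1],
)

```text
time: 1.75
position: [0.5553, -0.2231, 0.2334]
tool_rot: [0.544, 0.839, 0.0, -0.0]
ft_force: [-0.6, -0.3, -0.4]
grip_width: 0.0872
grip_force: 0.0
```

Emit:
jog_arm(
  motion=[0,0,0,0,0,-1,-1,0,0,0,0,0,-1,-1,0,0,0,0,0,-1,-1,0,0,0,0,0,-1,-1,0,0,0,0,0,-1,-1,0,0,0,0,0,-1,-1,0,0,0,0,0,-1,-1,0,0,0,0,0,-1,-1,0,0,0,0,0,-1,-1,0,0,0,0,0,-1,-1,0,0,0,0,0,-1,-1,0,0,0,0,0,0,-1],
)

```text
time: 3.25
position: [0.5553, -0.2231, 0.2334]
tool_rot: [0.191, 0.982, 0.0, -0.0]
ft_force: [0.1, 0.3, 0.5]
grip_width: 0.0869
grip_force: 0.0
```

```bash
python3 - <<'E'
from h import *
o=robot.get_obs();print(o['time'],o['position'],o['ft_force'],o['q'][5])
for n in ['wrist','scene']:
    im,c=cam(n);cv2.imwrite(f'pics/{n}1.png',im);np.savez(f'{n}1.npz',*c)
w=cv2.imread('pics/wrist1.png');s=cv2.imread('pics/scene1.png')
cv2.imwrite('pics/w1s1.png',np.vstack([cv2.resize(w,(480,360)),s[140:320,150:390].repeat(1,0)[:180] if 0 else cv2.resize(s[290:470,330:510],(240,240)).repeat(2,1)]) )
E
```

```text
3.25 [ 0.55529449 -0.22310446  0.23343865] [0.10784826 0.32970464 0.54898669] -1.7546325380515924
```

View pics/wrist1.png

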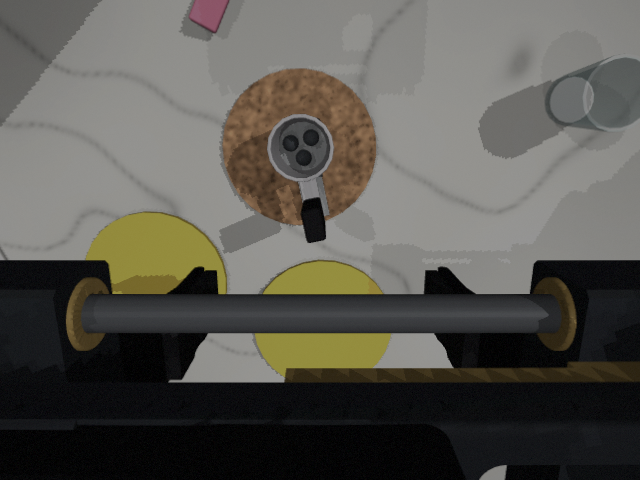

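View pics/scene1.png

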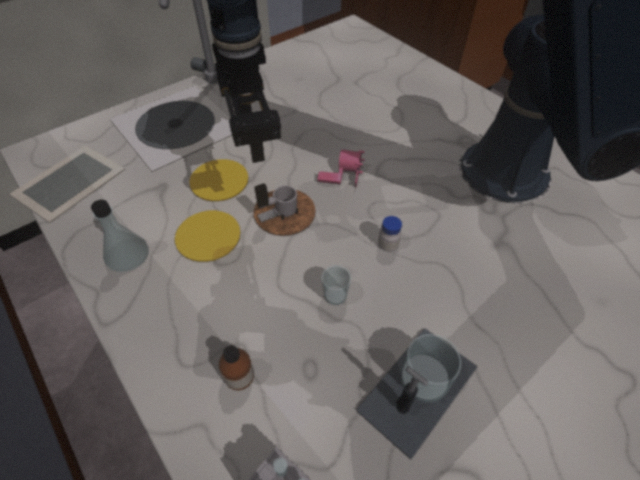

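The wrist view shows the cup rim centre at about (301,147) with three pellets inside, the handle at (314,220) and the cork mat centred near (299,147). The scene view shows the station bar near (418,380) and the beaker at (433,365). Next come zoomed crops and mask measurements.

```bash
python3 - <<'E'
from h import *
ld=lambda n:[np.load(n)[f'arr_{i}'] for i in range(4)]
w=cv2.imread('pics/wrist1.png');cw=ld('wrist1.npz');s=cv2.imread('pics/scene1.png');cs=ld('scene1.npz')
sd,cd=cam('side');cv2.imwrite('pics/side1.png',sd)
def z(im,x,y,k,g=1): 
    a=cv2.resize(im[y:y+300//k,x:x+400//k],(400,300),interpolation=cv2.INTER_CUBIC); return cv2.convertScaleAbs(a,alpha=g)
cv2.imwrite('pics/z.png',np.vstack([np.hstack([z(w,285,175,5,2.5),z(sd,340,262,5,2)]),np.hstack([z(s,380,335,4,1.8),z(sd,225,135,4,1.8)])]))
def blob(im,x0,y0,x1,y1):
    m=(im[y0:y1,x0:x1].max(2)<32).astype(np.uint8)
    n,l,st,ce=cv2.connectedComponentsWithStats(m);i=1+np.argmax(st[1:,4])
    c=cv2.findContours((l==i).astype(np.uint8),0,2)[0][0].reshape(-1,2)+[x0,y0]
    return ce[i]+[x0,y0],st[i],cv2.boxPoints(cv2.minAreaRect(c)).round(1).tolist()
print(blob(w,285,185,345,255));print(blob(sd,355,270,385,305))
# mat
for im,c,nm,(x0,y0,x1,y1) in [(w,cw,'w',(200,50,400,240)),(sd,cd,'s',(300,285,390,360))]:
    hsv=cv2.cvtColor(im,cv2.COLOR_BGR2HSV)[y0:y1,x0:x1]
    m=((hsv[...,0]<16)&(hsv[...,1]>70)&(hsv[...,2]>40)).astype(np.uint8)
    m=cv2.morphologyEx(m,2,np.ones((3,3)));cn=max(cv2.findContours(m,0,1)[0],key=cv2.contourArea).reshape(-1,2)+[x0,y0]
    h=cv2.convexHull(cn.astype(np.int32)).reshape(-1,2);P=plane(c,h,.006)
    (cx,cy),r=cv2.minEnclosingCircle((P[:,:2]*1000).astype(np.float32));print('mat',nm,cx,cy,r)
E
```

```text
(array([313.16804734, 219.77988166]), array([ 16,  13,  25,  45, 845], dtype=int32), [[298.0, 201.1999969482422], [319.3999938964844, 196.89999389648438], [327.70001220703125, 238.5], [306.29998779296875, 242.6999969482422]])
(array([369.66521739, 288.50434783]), array([  9,   7,  13,  23, 230], dtype=int32), [[362.70001220703125, 298.6000061035156], [365.5, 275.8999938964844], [376.6000061035156, 277.29998779296875], [373.79998779296875, 300.0]])
mat w 501.5032958984375 -222.51593017578125 69.46018981933594
mat s 501.20367431640625 -222.45359802246094 70.16059875488281
```

View pics/z.png

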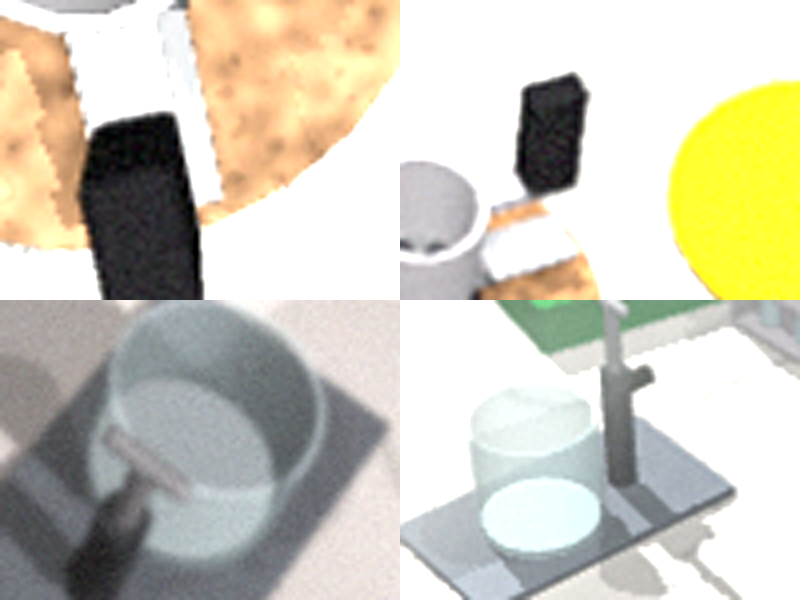

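Crop readings, in full pixels:
- **Handle top face:** wrist corners (301.2,213.4), (323,211), (327.7,238.5), (306.3,242.5). In the side view its centre is about (371,280).
- **Trip bar:** in the scene view it runs from (407,367) to (427,382).

```bash
python3 - <<'E'
from h import *
ld=lambda n:[np.load(n)[f'arr_{i}'] for i in range(4)]
cw=ld('wrist1.npz');cs=ld('scene1.npz');sd,cd=cam('side');s=cv2.imread('pics/scene1.png');w=cv2.imread('pics/wrist1.png')
q=[(301.2,213.4),(323,211),(327.7,238.5),(306.3,242.5)]
print('handle top tri',tri(cw,[(314.5,226.3)],cd,[(371,280.2)]))
P=plane(cw,q,.108);print(P.round(4),P.mean(0));a=(P[3]-P[0]+P[2]-P[1])[:2];print('yaw',np.degrees(np.arctan2(a[1],a[0])),np.linalg.norm(a)/2)
# rim
g=cv2.cvtColor(w,cv2.COLOR_BGR2GRAY)[105:190,260:345]
c=cv2.HoughCircles(cv2.resize(g,None,fx=4,fy=4,interpolation=2),cv2.HOUGH_GRADIENT,1,500,param1=100,param2=30,minRadius=100,maxRadius=150)
r=(c[0,0,:2]+.5)/4-.5+[260,105];print('rim',r,c[0,0,2]/4,tri(cw,[r],cd,[(344,297)]),plane(cw,[r],.062))
# plate mask
for im,cal,nm,(x0,y0,x1,y1) in [(s,cs,'scene',(345,315,490,470)),(sd,cd,'side',(210,140,320,220))]:
    hsv=cv2.cvtColor(im,cv2.COLOR_BGR2HSV)[y0:y1,x0:x1];print(nm,hsv[tuple([(60,-40) if nm=='scene' else (50,20)][0])])
z=lambda im,x,y:cv2.resize(im[y:y+150,x:x+100],(400,600),interpolation=2)
b=cv2.resize(sd[130:220,215:315],(444,400),interpolation=2);a=cv2.resize(s[320:470,345:490],(387,400),interpolation=2)
cv2.imwrite('pics/st.png',cv2.convertScaleAbs(np.hstack([a,b[:,:413]]),alpha=1.4)[:,:800])
E
```

```text
handle top tri (array([ 0.55230139, -0.22637269,  0.10621274]), np.float64(0.0008939515644248072))
[[ 0.5397 -0.231   0.108 ]
 [ 0.5437 -0.2165  0.108 ]
 [ 0.563  -0.2208  0.108 ]
 [ 0.5601 -0.2357  0.108 ]] [ 0.55164542 -0.22600388  0.108     ]
yaw -12.593256663598657 0.0203356583704935
rim [300. 148.] 29.6 (array([ 0.50001095, -0.2170023 ,  0.08040428]), np.float64(0.001718316382095449)) [[ 0.49957996 -0.21765806  0.062     ]]
scene [102  22  57]
side [102  11 117]
```

View pics/st.png

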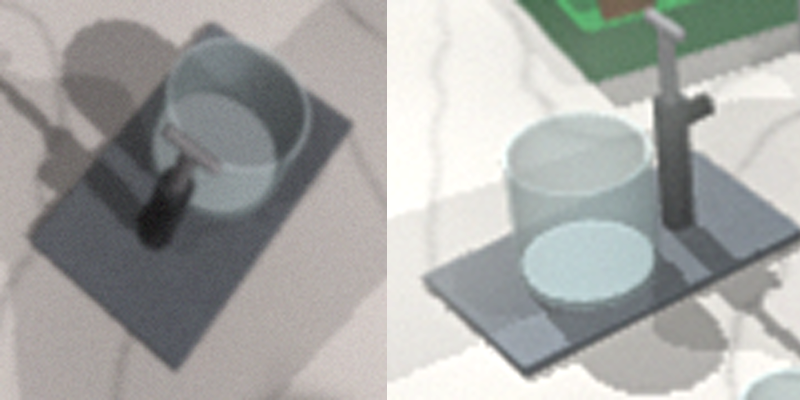

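```bash
python3 - <<'E'
from h import *
ld=lambda n:[np.load(n)[f'arr_{i}'] for i in range(4)]
cs=ld('scene1.npz');_,cd=cam('side')
S=lambda x,y:(x/2.669+345,y/2.667+320)
D=lambda x,y:((x-387)/4.44+215,y/4.444+130)
e=lambda a,b:print('bar',tri(cs,[a],cd,[b]))
e(S(190.5,147.5),D(666.5,23.5)); e(S(168,130),D(650,13)); e(S(213,165),D(683,34)); e(S(168,130),D(683,34))
C=plane(cs,[S(30,237),S(176,370),S(352,123),S(212,22)],.008);print(C.round(4))
print(plane(cd,[D(425,277),D(528,366),D(692,154)],.008).round(4))
a=(C[1]-C[2])[:2];b=(C[0]-C[3])[:2]
for v in(a,b):print(np.degrees(np.arctan2(v[1],v[0])),np.linalg.norm(v))
for z,p in[(.088,S(238.5,100)),]:print('beaker',plane(cs,[p],z))
print('beaker side',plane(cd,[D(579,154)],.088), plane(cd,[D(588,262)],.011))
print('sleeve foot',plane(cd,[D(678,225)],.008),plane(cs,[S(155,240)],.008))
E
```

```text
bar (array([0.60499429, 0.25320994, 0.14549515]), np.float64(0.0016455996876099687))
bar (array([0.60220978, 0.24562153, 0.15439926]), np.float64(0.017822711928360734))
bar (array([0.60787964, 0.26061006, 0.13691095]), np.float64(0.021352759140323696))
bar (array([0.6076995 , 0.23904318, 0.14541192]), np.float64(0.002347725289506443))
[[0.6644 0.2088 0.008 ]
 [0.648  0.3165 0.008 ]
 [0.4521 0.2837 0.008 ]
 [0.4703 0.1773 0.008 ]]
[[0.4533 0.2807 0.008 ]
 [0.4728 0.1764 0.008 ]
 [0.6452 0.3127 0.008 ]]
9.4986999181994 0.1986159561513633
9.205434492037385 0.1966625022014666
beaker [[0.53708225 0.24123212 0.088     ]]
beaker side [[0.54076942 0.23967261 0.088     ]] [[0.54027129 0.24140397 0.011     ]]
sleeve foot [[0.60387356 0.25066407 0.008     ]] [[0.60562342 0.25738208 0.008     ]]
```

Emit:
jog_arm(
  motion=[0,0,0,0,0,-1,-1,0,0,0,0,0,-1,-1,0,0,0,0,0,-1,-1],
)

```text
time: 3.88
position: [0.5554, -0.2231, 0.2335]
tool_rot: [0.086, 0.996, 0.0, -0.0]
ft_force: [0.0, 0.6, -0.0]
grip_width: 0.0873
grip_force: 0.0
```

Station yaw is about 9.3°, the bar is at about (0.604,0.253) with its top near z 0.145, and the cup yaw is about -10°. Next: descend, grip and lift.

Emit:
jog_arm(
  motion=[0.07,-0.085,0.9,0,0,0,-1,0,0,0.9,0,0,0,-1,0,0,0.9,0,0,0,-1,0,0,0.7,0,0,0,-1,0,0,0.44,0,0,0,-1,0,0,0,0,0,0,-1],
)

```text
time: 4.62
position: [0.5514, -0.2256, 0.0788]
tool_rot: [0.087, 0.996, 0.001, -0.001]
ft_force: [-0.5, 0.3, 1.1]
grip_width: 0.087
grip_force: 0.0
```

Emit:
jog_arm(
  motion=[0,0,0,0,0,0,1,0,0,0,0,0,0,1,0,0,0,0,0,0,1,0,0,0,0,0,0,1,0,0,0,0,0,0,1,0,0,0,0,0,0,1,0,0,0,0,0,0,1,0,0,0,0,0,0,1],
  grip_force=40,
)

```text
time: 5.62
position: [0.552, -0.2261, 0.0799]
tool_rot: [0.087, 0.996, -0.0, -0.0]
ft_force: [-0.4, -1.2, 0.3]
grip_width: 0.0152
grip_force: 0.2
```

```bash
python3 - <<'E'
from h import *
o=robot.get_obs();print(o['time'],o['position'],o['ft_force'],o['moment'],o['grip_width'],o['grip_force'])
E
```

```text
5.625 [ 0.55201832 -0.22606161  0.07988372] [-0.35297829 -1.19739077  0.32615572] [ 0.02586755 -0.06314145 -0.00931504] 0.01519859381500902 0.21980408113449812
```

Emit:
jog_arm(
  motion=[0,0,0,0,0,0,1,0,0,0,0,0,0,1,0,0,0,0,0,0,1,0,0,-0.2,0,0,0,1,0,0,-0.5,0,0,0,1,0,0,-0.5,0,0,0,1,0,0,0,0,0,0,1],
)

```text
time: 6.5
position: [0.5531, -0.2266, 0.1297]
tool_rot: [0.087, 0.996, -0.001, 0.002]
ft_force: [0.7, -0.4, -1.8]
grip_width: 0.0136
grip_force: 40.0
```

```bash
python3 - <<'E'
from h import *
o=robot.get_obs();print(o['position'],o['ft_force'],o['moment'],o['grip_width'],o['grip_force'])
im,c=cam('wrist');cv2.imwrite('pics/lift.png',im)
K,d,R,t=c
# grasp -> expected rim px
g=cv2.cvtColor(im,cv2.COLOR_BGR2GRAY)
cc=cv2.HoughCircles(cv2.resize(g[0:260,150:480],None,fx=2,fy=2,interpolation=2),cv2.HOUGH_GRADIENT,1,500,param1=100,param2=30,minRadius=60,maxRadius=200)
print(cc/2+[150,0,0])
E
```

```text
[ 0.55308905 -0.22659791  0.12974384] [ 0.69640399 -0.43106088 -1.77137612] [ 0.10081378 -0.13238469 -0.0014393 ] 0.013644217589157518 39.97982301749289
[[[320.75       161.75        62.54999924]]]
```

View pics/lift.png

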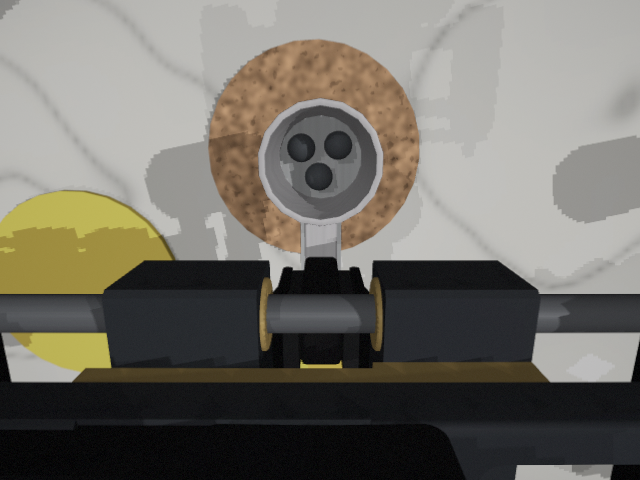

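The wrist view shows the cup gripped and level, with its rim centred at (321,162) and all three pellets inside. Next I carry it to the station.

Emit:
jog_arm(
  motion=[0,0,-0.6,0,0,0,1,0,0,-1,0,0,0,1,0,0.3,-1,0,0,0,1,0,0.6,-1,0,0,0,1,0,0.8,-0.65,0,0,0,1,0,0.9,0,0,0,0,1,0,0.9,0,0,0,0,1,0,0.9,0,0,0,0,1,0,0.9,0,0,0,0,1,0,0.9,0,0,0,0,1,0,0.9,0,0,0,0,1,0,0.9,0,0,0,0,1],
)

```text
time: 8.05
position: [0.607, 0.0903, 0.2964]
tool_rot: [0.087, 0.996, -0.0, -0.001]
ft_force: [0.2, -1.0, -0.9]
grip_width: 0.0136
grip_force: 40.0
```

Emit:
jog_arm(
  motion=[0.14,0.9,0,0,0,0,1,0.14,0.9,0,0,0,0,1,0.14,0.9,0,0,0,0,1,0.14,0.7,0,0,0,0,1,0.14,0.4,0,0,0,0,1,0.11,0.24,0,0,0,0,1,0,0,0,0,0,-0.96,1,0,0,0,0,0,-0.96,1,0,0,0,0,0,-0.96,1,0,0,0,0,0,-0.96,1,0,0,0,0,0,-0.96,1,0,0,0,0,0,0,1],
)

```text
time: 9.55
position: [0.6037, 0.253, 0.2978]
tool_rot: [-0.079, 0.997, -0.0, -0.0]
ft_force: [0.6, -0.9, -1.8]
grip_width: 0.0137
grip_force: 40.0
```

```bash
python3 - <<'E'
from h import *
o=robot.get_obs();print(o['time'],o['position'],o['tool_rot'],o['ft_force'],o['grip_width'])
w,cw=cam('wrist');s,cs=cam('scene');sd,cd=cam('side')
R=Ro.from_quat(o['tool_rot']).as_matrix()
print('tool x yaw',np.degrees(np.arctan2(R[1,0],R[0,0])),'tilt',R[:,2])
cv2.imwrite('pics/over.png',np.hstack([cv2.resize(w,(400,300)),cv2.resize(sd[40:235,190:450],(400,300),interpolation=2)]))
E
```

```text
9.55 [0.60366477 0.2530328  0.29775399] [-7.92752739e-02  9.96852694e-01 -2.23963145e-04 -2.94995511e-04] [ 0.55051862 -0.93501517 -1.78057811] 0.01374373082945789
tool x yaw -170.9061871522671 tilt [-5.52624661e-04 -4.93288228e-04 -9.99999726e-01]
```

View pics/over.png

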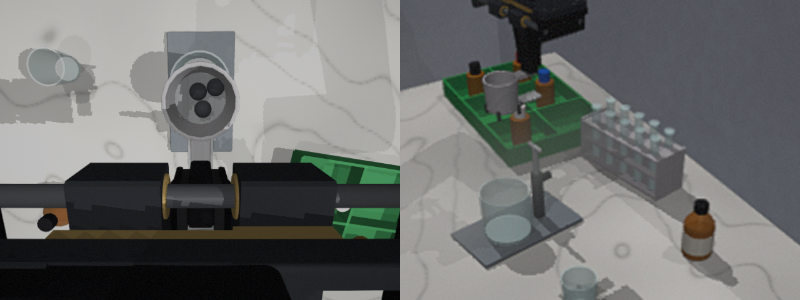

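The side view shows the cup high above the beaker and bar. In the wrist view the plate is centred under the cup and aligned with it. Next I descend and feel for the bar.

Emit:
jog_arm(
  motion=[0,0,0.5,0,0,0,1,0,0,0.5,0,0,0,1,0,0,0.3,0,0,0,1,0,0,0,0,0,0,1],
)

```text
time: 10.2
position: [0.6032, 0.2537, 0.2449]
tool_rot: [-0.08, 0.997, -0.0, -0.001]
ft_force: [0.2, 0.3, -1.5]
grip_width: 0.0138
grip_force: 40.0
```

Emit:
jog_arm(
  motion=[0,0,0.15,0,0,0,1,0,0,0.15,0,0,0,1,0,0,0,0,0,0,1],
)

```text
time: 10.58
position: [0.6035, 0.2538, 0.2336]
tool_rot: [-0.08, 0.997, -0.0, -0.0]
ft_force: [0.5, 0.4, -1.7]
grip_width: 0.0134
grip_force: 40.0
```

Emit:
jog_arm(
  motion=[0,0,0.15,0,0,0,1,0,0,0.15,0,0,0,1,0,0,0,0,0,0,1],
)

```text
time: 10.95
position: [0.6032, 0.2538, 0.2211]
tool_rot: [-0.08, 0.997, -0.0, -0.001]
ft_force: [-0.4, 0.4, -1.1]
grip_width: 0.0139
grip_force: 40.0
```

Emit:
jog_arm(
  motion=[0,0,0.1,0,0,0,1,0,0,0,0,0,0,1],
)

```text
time: 11.2
position: [0.6036, 0.2538, 0.2176]
tool_rot: [-0.08, 0.997, -0.0, -0.0]
ft_force: [0.3, 0.1, -1.7]
grip_width: 0.014
grip_force: 40.0
```

Emit:
jog_arm(
  motion=[0,0,0.1,0,0,0,1,0,0,0,0,0,0,1],
)

```text
time: 11.45
position: [0.6035, 0.2538, 0.2135]
tool_rot: [-0.08, 0.997, -0.0, -0.0]
ft_force: [1.1, 0.3, -2.7]
grip_width: 0.0136
grip_force: 40.0
```

Emit:
jog_arm(
  motion=[0,0,0.1,0,0,0,1,0,0,0,0,0,0,1],
)

```text
time: 11.7
position: [0.604, 0.2539, 0.2103]
tool_rot: [-0.08, 0.997, 0.0, 0.0]
ft_force: [-1.0, -0.9, 1.7]
grip_width: 0.0141
grip_force: 40.0
```

Emit:
jog_arm(
  motion=[0,0,0.1,0,0,0,1,0,0,0,0,0,0,1],
)

```text
time: 11.95
position: [0.6043, 0.254, 0.2062]
tool_rot: [-0.08, 0.997, 0.0, 0.001]
ft_force: [0.4, -0.3, 2.1]
grip_width: 0.0137
grip_force: 40.0
```

Contact came at about TCP z 0.211. I press on, expecting full opening near 0.180.

Emit:
jog_arm(
  motion=[0,0,0.1,0,0,0,1,0,0,0.1,0,0,0,1,0,0,0.1,0,0,0,1,0,0,0.1,0,0,0,1,0,0,0,0,0,0,1],
)

```text
time: 12.58
position: [0.6026, 0.2537, 0.1891]
tool_rot: [-0.08, 0.997, -0.0, -0.002]
ft_force: [-1.8, -0.9, 3.3]
grip_width: 0.0139
grip_force: 40.0
```

Emit:
jog_arm(
  motion=[0,0,0.08,0,0,0,1,0,0,0,0,0,0,1],
)

```text
time: 12.82
position: [0.6031, 0.2538, 0.1863]
tool_rot: [-0.08, 0.997, -0.0, -0.001]
ft_force: [-1.6, 0.3, 3.5]
grip_width: 0.0139
grip_force: 40.0
```

Emit:
jog_arm(
  motion=[0,0,0.05,0,0,0,1,0,0,0,0,0,0,1],
)

```text
time: 13.08
position: [0.6035, 0.2539, 0.1846]
tool_rot: [-0.08, 0.997, -0.0, -0.0]
ft_force: [-2.3, -0.6, 4.6]
grip_width: 0.0138
grip_force: 40.0
```

Emit:
jog_arm(
  motion=[0,0,0.04,0,0,0,1,0,0,0,0,0,0,1],
)

```text
time: 13.32
position: [0.6036, 0.2539, 0.1844]
tool_rot: [-0.08, 0.997, -0.0, -0.0]
ft_force: [-2.7, -1.7, 11.2]
grip_width: 0.0141
grip_force: 40.0
```

Emit:
jog_arm(
  motion=[0,0,0.015,0,0,0,1,0,0,0,0,0,0,1,0,0,0,0,0,0,1,0,0,0,0,0,0,1,0,0,0,0,0,0,1,0,0,0,0,0,0,1],
)

```text
time: 14.08
position: [0.6036, 0.2539, 0.1843]
tool_rot: [-0.08, 0.997, -0.0, 0.0]
ft_force: [-4.6, -1.2, 11.6]
grip_width: 0.0136
grip_force: 40.0
```

```bash
python3 - <<'E'
from h import *
w,_=cam('wrist');s,_=cam('scene');sd,_=cam('side')
cv2.imwrite('pics/open.png',np.hstack([cv2.resize(w[30:330,160:480],(400,375)),cv2.resize(sd[100:220,200:328],(400,375),interpolation=2)]))
E
```

```text
(no output)
```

View pics/open.png

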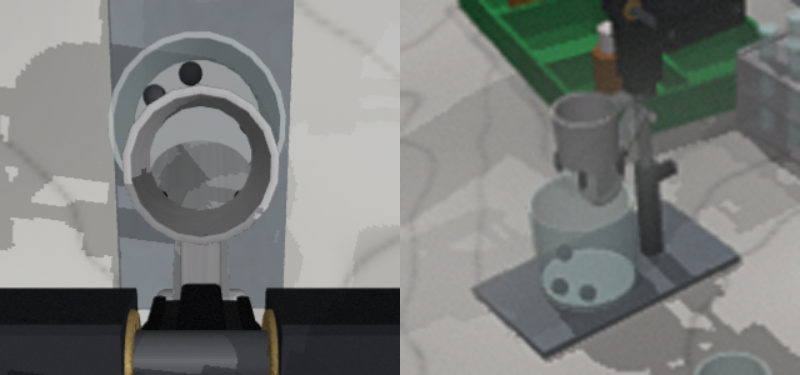

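Three pellets lie in the beaker: (565,252), (560,287) and (588,292) in the side crop. The cup is empty and the flap hangs open at the stop, at about 13 N. Next: lift off, turn back and return.

Emit:
jog_arm(
  motion=[0,0,-0.1,0,0,0,1,0,0,-0.2,0,0,0,1,0,0,-0.4,0,0,0,1,0,0,-0.6,0,0,0,1,0,0,-0.8,0,0,0,1,0,0,-0.8,0,0,0,1,0,0,-0.1,0,0,0.96,1,0,0,0,0,0,0.96,1,0,0,0,0,0,0.96,1,0,0,0,0,0,0.96,1,0,0,0,0,0,0.96,1,0,0,0,0,0,0,1],
)

```text
time: 15.72
position: [0.6052, 0.254, 0.3032]
tool_rot: [0.087, 0.996, 0.0, 0.002]
ft_force: [0.1, 0.1, -1.3]
grip_width: 0.0141
grip_force: 40.0
```

Emit:
jog_arm(
  motion=[0,-0.4,0,0,0,0,1,0,-0.8,0,0,0,0,1,0,-0.9,0,0,0,0,1,0,-0.9,0,0,0,0,1,0,-0.9,0,0,0,0,1,0,-0.9,0,0,0,0,1,0,-0.9,0,0,0,0,1,0,-0.9,0,0,0,0,1,0,-0.9,0,0,0,0,1,0,-0.9,0,0,0,0,1,0,-0.9,0,0,0,0,1,-0.2,-0.9,0,0,0,0,1],
)

```text
time: 17.23
position: [0.5398, -0.1512, 0.303]
tool_rot: [0.087, 0.996, -0.0, 0.0]
ft_force: [0.6, 0.1, -0.5]
grip_width: 0.0135
grip_force: 40.0
```

Emit:
jog_arm(
  motion=[-0.2,-0.9,0,0,0,0,1,-0.2,-0.7,0,0,0,0,1,-0.2,-0.3,0.4,0,0,0,1,0,0,0.8,0,0,0,1,0,0,0.8,0,0,0,1,0,0,0.8,0,0,0,1,0,0,0.7,0,0,0,1,0,0,0.5,0,0,0,1,0,0,0,0,0,0,1,0,0,0,0,0,0,1],
)

```text
time: 18.48
position: [0.5515, -0.2283, 0.1428]
tool_rot: [0.087, 0.996, -0.0, 0.0]
ft_force: [-0.2, -1.1, -0.1]
grip_width: 0.0135
grip_force: 40.0
```

```bash
python3 - <<'E'
from h import *
o=robot.get_obs();print(o['time'],o['position'],o['tool_rot'],o['ft_force'])
w,c=cam('wrist')
def mats(im,c):
    hsv=cv2.cvtColor(im,cv2.COLOR_BGR2HSV)[:255]
    m=((hsv[...,0]<16)&(hsv[...,1]>70)&(hsv[...,2]>40)).astype(np.uint8)
    m=cv2.morphologyEx(m,2,np.ones((3,3)));cn=max(cv2.findContours(m,0,1)[0],key=cv2.contourArea)
    P=plane(c,cv2.convexHull(cn).reshape(-1,2),.006)
    return cv2.minEnclosingCircle((P[:,:2]*1000).astype(np.float32))
print(mats(w,c))
g=cv2.cvtColor(w,cv2.COLOR_BGR2GRAY)
cc=cv2.HoughCircles(cv2.resize(g[60:260,150:480],None,fx=2,fy=2,interpolation=2),cv2.HOUGH_GRADIENT,1,500,param1=100,param2=30,minRadius=100,maxRadius=160)
print(None if cc is None else cc/2+[150,60,0])
E
```

```text
18.475 [ 0.55152527 -0.22827621  0.1428282 ] [ 8.69127711e-02  9.96215864e-01 -1.32694662e-04  3.24382270e-04] [-0.23259619 -1.06589832 -0.14133913]
((501.39605712890625, -222.4151611328125), 69.39508819580078)
[[[320.25       160.75        61.79999924]]]
```

The mat is unmoved, the cup has not shifted in the grip, and the cup axis is within 4 mm of the mat centre. Next I set it down.

Emit:
jog_arm(
  motion=[0,0,0.5,0,0,0,1,0,0,0.5,0,0,0,1,0,0,0.3,0,0,0,1,0,0,0.15,0,0,0,1,0,0,0,0,0,0,1],
)

```text
time: 19.15
position: [0.5514, -0.2284, 0.0847]
tool_rot: [0.087, 0.996, -0.0, 0.0]
ft_force: [-0.0, 0.2, -0.9]
grip_width: 0.0141
grip_force: 40.0
```

Emit:
jog_arm(
  motion=[0,0,0.04,0,0,0,1,0,0,0.02,0,0,0,1,0,0,0,0,0,0,1],
)

```text
time: 19.52
position: [0.5513, -0.2284, 0.0824]
tool_rot: [0.087, 0.996, -0.0, 0.0]
ft_force: [-0.9, 0.8, -1.0]
grip_width: 0.014
grip_force: 40.0
```

Emit:
jog_arm(
  motion=[0,0,0.03,0,0,0,1,0,0,0,0,0,0,1],
)

```text
time: 19.77
position: [0.5512, -0.2283, 0.0809]
tool_rot: [0.087, 0.996, 0.0, -0.0]
ft_force: [-0.1, 0.6, 0.1]
grip_width: 0.0137
grip_force: 40.0
```

Emit:
jog_arm(
  motion=[0,0,0.02,0,0,0,1,0,0,0,0,0,0,1],
)

```text
time: 20.02
position: [0.5512, -0.2283, 0.0801]
tool_rot: [0.087, 0.996, 0.0, -0.0]
ft_force: [-0.5, 0.0, -1.4]
grip_width: 0.0137
grip_force: 40.0
```

Emit:
jog_arm(
  motion=[0,0,0.02,0,0,0,1,0,0,0,0,0,0,1],
)

```text
time: 20.27
position: [0.5513, -0.2284, 0.0798]
tool_rot: [0.087, 0.996, -0.0, 0.0]
ft_force: [-0.7, 0.9, 2.2]
grip_width: 0.0137
grip_force: 40.0
```

The cup is seated. Next: let go and retreat upward.

Emit:
jog_arm(
  motion=[0,0,0,0,0,0,0.5,0,0,0,0,0,0,0.3,0,0,0,0,0,0,0,0,0,0,0,0,0,-0.3,0,0,0,0,0,0,-0.3,0,0,0,0,0,0,-0.3,0,0,0,0,0,0,-0.3,0,0,0,0,0,0,-0.3],
)

```text
time: 21.28
position: [0.5512, -0.2283, 0.0794]
tool_rot: [0.087, 0.996, -0.0, 0.0]
ft_force: [-0.0, 0.3, -0.9]
grip_width: 0.0565
grip_force: 0.0
```

Emit:
jog_arm(
  motion=[0,0,-0.3,0,0,0,-0.3,0,0,-0.6,0,0,0,-0.3,0,0,-0.9,0,0,0,-0.3,0,0,-0.9,0,0,0,-0.3,0,0,-0.9,0,0,0,-0.3,0,0,-0.5,0,0,0,-0.3,0,0,0,0,0,0,-0.3,0,0,0,0,0,0,-0.3],
)

```text
time: 22.28
position: [0.5506, -0.2279, 0.2428]
tool_rot: [0.087, 0.996, 0.0, -0.001]
ft_force: [-0.4, 0.0, 0.1]
grip_width: 0.0565
grip_force: 0.0
```

```bash
python3 - <<'E'
from h import *
o=robot.get_obs();print(o['time'],o['position'],o['ft_force'],o['grip_width'])
w,c=cam('wrist');sd,cd=cam('side');s,cs=cam('scene')
g=cv2.cvtColor(w,cv2.COLOR_BGR2GRAY)[60:250,220:400]
cc=cv2.HoughCircles(cv2.resize(g,None,fx=4,fy=4,interpolation=2),cv2.HOUGH_GRADIENT,1,800,param1=100,param2=30,minRadius=100,maxRadius=180)
r=cc[0,0,:2]/4+[220,60];print('rim',r,cc[0,0,2]/4,plane(c,[r],.062))
def diff(a,b,n):
    d=cv2.absdiff(cv2.GaussianBlur(a,(3,3),0),cv2.GaussianBlur(b,(3,3),0)).max(2)>30
    k,l,st,ce=cv2.connectedComponentsWithStats(d.astype(np.uint8));print(n,[(x[:5].tolist()) for x in st[1:] if x[4]>25])
diff(sd,cv2.imread('pics/side1.png'),'side');diff(s,cv2.imread('pics/scene1.png'),'scene')
# dark pellet blobs in beaker, side
m=(sd[150:205,240:280].max(2)<75).astype(np.uint8)
print([(x.tolist()) for x in cv2.connectedComponentsWithStats(m)[2][1:] if x[4]>6])
E
```

```text
22.275 [ 0.55062363 -0.22793953  0.2428117 ] [-0.35034579  0.0076113   0.07882669] 0.0565034175627707
rim [320.375 149.875] 29.075 [[ 0.49935123 -0.21895905  0.062     ]]
side [[31, 0, 8, 32, 55], [392, 0, 35, 32, 139], [386, 8, 20, 5, 55], [258, 24, 4, 9, 29], [261, 33, 7, 6, 27], [426, 36, 12, 22, 54], [278, 46, 89, 43, 225], [419, 80, 15, 16, 43], [367, 125, 46, 10, 132], [80, 133, 25, 61, 106], [369, 132, 38, 8, 64], [369, 136, 41, 7, 75], [367, 139, 43, 11, 130], [337, 145, 30, 47, 533], [414, 146, 13, 17, 116], [8, 148, 10, 25, 48], [396, 163, 41, 74, 767], [366, 194, 7, 10, 30], [361, 198, 33, 57, 563], [419, 357, 60, 41, 564], [418, 373, 20, 36, 236], [451, 391, 16, 16, 165], [458, 397, 16, 16, 85], [475, 404, 9, 14, 37], [460, 411, 14, 8, 73], [492, 426, 24, 17, 85], [449, 432, 19, 43, 265], [328, 440, 56, 40, 133]]
scene [[211, 25, 48, 17, 212], [257, 35, 10, 18, 64], [208, 38, 11, 13, 74], [221, 47, 38, 12, 196], [258, 54, 9, 11, 84], [207, 58, 9, 24, 157], [258, 66, 6, 15, 57], [212, 83, 10, 15, 70], [248, 84, 43, 44, 681], [227, 102, 39, 61, 697], [251, 102, 11, 10, 83], [265, 130, 16, 11, 130], [206, 135, 7, 14, 46], [555, 138, 27, 40, 98], [262, 141, 6, 7, 32], [192, 165, 13, 7, 66], [217, 164, 10, 15, 60], [184, 176, 15, 13, 96], [202, 182, 21, 9, 87], [415, 355, 8, 7, 47], [430, 357, 8, 8, 48], [439, 384, 7, 7, 39]]
[[36, 7, 4, 25, 86], [23, 39, 17, 16, 65]]
```

The checks pass. The scene difference shows exactly three new pellet blobs in the beaker, and the bottles and glassware are unchanged. The cup stands upright at the mat centre, clear of the gripper.

```bash
python3 -c "
from rig import robot
print(robot.hand_in())"
```

```text
the job is handed in; nothing more can be done
None
```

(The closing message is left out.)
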